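# Check a cordless curing lamp on the bench light meter

### The arm

A 6-joint arm with a two-finger parallel gripper is mounted at the origin on the work surface. World frame = base frame: x ahead of the robot, y to its left, z up, the work surface at z = 0. Lengths are in m, angles in rad, forces in N, time in s.
With the tool pointing down it reaches from about 0.325 to 0.9 m from the base axis. Payload 6.1 kg.
Tool frame: the origin (TCP) lies between the finger pads; the fingertips stand 22 mm ahead of it and the grasp point (between the pads) lies 3 mm ahead of it; z points along the fingers, y is the line along which they close (so a half turn about z gives the same grasp; the last joint's range is limited). The gripper opens to 85 mm and grips with 20 to 120 N. Pads are 22 mm wide; open, the fingers measure 114 mm over their backs; the gripper's body (76 mm by 85 mm) begins 54 mm behind the grasp point. The pads swing forward as they close: fully open they stand 13 mm farther back than shut.
Start: joints at [1.028, 0.22, 1.526, -0, 1.395, -0.126], TCP at [0.253, 0.571, 0.253] pointing down, gripper open.
Joint ranges: [-2.98, 2.98], [-0.91, 2.08], [0.09, 2.57], [-1.24, 4.39], [0.2, 2.65], [-2.68, 2.68]. Speed limits (rad/s): [2.57, 2.57, 3.01, 3.14, 3.14, 3.14].

### API

Orientations are given as a 3x3 rotation matrix whose columns are the frame's x, y, z axes.
In Python, from workcell import env gives the robot as it stands.
- The arm moves only by the tool arm_command, never from a script. Its argument "rows" is a list that holds one entry, the list of rows, each a list of 5 numbers: the shift along the tool's x, y, z in mm, then the turn about the tool's z in rad, then the opening, from 0 (shut) to 1 (fully open). In form: [[[x, y, z, twist, grip], ...]]. A call has 1 to 12 rows; each row is the pose to reach, as a shift and turn from the pose commanded when the call began, along the tool's axes at that moment; what a row does not reach only later rows make up. A row lasts 1/8 s, in which the tool goes at most 62.5 mm and 10.7 degrees, less where a joint would pass 70% of its speed; a pose out of reach is approached as far as the arm can. A call with a gripper value outside its range is refused whole. The fingers move at their own pace and stop on an object; "grip_force" is the grip in N (left out, the last holds). Time passes only in rows, so rows that repeat a pose let the fingers close. It gives the time, the measured TCP pose, the force, the opening and the grip force at its end, in the units of the state.
- env.get_state(): the state, without advancing time (a new reading comes with each control period).
- env.read_camera(name): name is "scene" or "top" or "wrist"; returns (picture, depth): 420x560x3 uint8, blue, green, red; 420x560 float32, m along the optical axis (not along the pixel's ray), 0 where there is no reading.
- env.camera_info(name): a dict with "K" (3x3 intrinsics, pixels), "dist_coeffs" ([k1, k2, p1, p2, k3] as OpenCV has them; the pictures are not rectified), "world_from_camera" (4x4, takes a point from camera to world coordinates). Camera axes: x right, y down, z forward; pixel columns grow to the right and rows downward; lengths in m; the calibration is good to about 2 mm. A picture is of the moment at which its call begins: read the wrist's pose just before it. camera_info takes no time and is no camera call; for the wrist camera it gives the pose at the moment of the call.
- env.job_done(): hands the job in; it is judged then, once.
The state is a dict: "time": time; "qpos": joint angles; "qd": joint speeds; "joint_torque": joint torques, N m; "position": TCP position; "tcp_rot": TCP orientation; "contact_force": force on the tool from outside, world axes, zero at the start; "wrist_torque": the same for the moment, N m; "finger_gap": opening from 0.0 (shut) to 1.0 (fully open); "grasp_force": force on a finger pad.
Only numpy, scipy, OpenCV 4.12 (cv2) and the standard library are available. Lean on these libraries where they do the work, as an engineer would, in place of code of your own. Each camera call takes 0.05 s, during which the arm holds its last target. There are 200 camera calls.

### The job

The light meter has no power: take the power pack out of its charger, plug it fully home in the meter's empty socket and let go of it. Then lift the cordless curing lamp off its rest and check it: hold the lens under its tip flat on the middle of the meter's round sensor window, the lamp level, pressing gently so that the sprung window gives a little but is not forced down to its stop. Finish while still holding the lamp there in the gripper, and leave the instrument tray, the sleeve box and the bur block where they are.

Things in the scene. Friction and masses are not known exactly. Their poses are not given: they have to be found in the camera images.
- meter: Bench light meter that stays put: white housing 150 x 120 x 42 mm (x, y, z), flat top. Origin at the centre of its underside, z up; -x is the user's side, facing the robot (yaw within 0.35 rad). On top, in its frame: sensor window at (-36, -24) mm, 3 mm high blank display at (-36, +32) mm, power-pack socket at (+43, 0) mm.
- meter_socket (a point): Centre of the mouth of the meter's socket, level with the housing's top (42 mm above the bench), axes as the meter. Rectangular blind hole 35 mm (along x) x 21 mm (along y), 22 mm deep, with a 2 mm chamfer round the mouth; the pack's plug has 1.5 mm play all round and goes in either way round.
- pack: Power pack, 62 mm tall, 70 to 120 g: grey block 42 x 28 x 42 mm (x, y, z) over a black plug 32 x 18 x 20 mm. Origin at the centre of the plug's lower face, z up; the block is z = 20 to 62 mm, gripped across its 28 mm (y). Starts upright in the charger's well, shoulder on the charger's top; lift straight up. Fully home in the meter its origin is 20 mm below the mouth, shoulder on the housing.
- charger: White charger block 85 x 75 x 30 mm that stays put, with one well in the middle of its top, the same hole as the meter's socket. Origin at the centre of its underside, z up; the pack's axes start parallel to it.
- lamp: Cordless curing lamp, white, 120 to 200 g, lying level: flat-sided handle (x = -85 to +55 mm, 24 wide, 26 high), thin neck, small head (x = +92 mm, top at z = +8) with a lens that looks straight down. Origin on the handle's centre line at the grip, near the centre of mass; x towards the head, z up. Starts on the rest, origin 58 mm above the bench, head away from the robot (yaw within 0.4 rad).
- lamp_lens (a point): Centre of the lamp's flat, round lens face (10 mm across), the lowest point of the head: 92 mm ahead of the lamp's origin and 25 mm below the handle's centre line, axes as the lamp.
- rest: Grey rest that stays put, under the lamp: base 130 x 72 x 10 mm, two 12 mm thick saddles at x = -55 and +43 mm, tops 45 mm up, ears beside the handle up to 57 mm. Origin on the bench below the lamp's origin, same axes. 86 mm of handle is free for the fingers between the saddles; lift the lamp straight up. Rest and charger stand either side of the meter and change sides between runs.
- window (a point): Centre of the sensor window's flat top, axes as the meter: a dark round glass 20 mm across in a 32 mm steel plate, standing 8 mm above the housing's top (50 mm above the bench) when untouched. It sinks with the plate.
- window_plate (a joint): How far the sprung sensor plate is pushed straight down, in m: 0 untouched, 0.006 on its stop. The spring takes about 0.4 N to start and rises by 0.5 N per mm (about 2 N half way, 3.4 N at the stop).
- tray: Bystander: steel instrument tray 90 x 180 x 28 mm with three instruments, on the bench beyond the meter. Origin at the centre of its underside.
- sleeve_box: Bystander: box of lamp sleeves 70 x 120 x 55 mm, beyond the meter. Origin at the centre of its underside.
- bur_block: Bystander: small aluminium block of burs 30 x 70 x 32 mm. Origin at the centre of its underside.
Mind the look-alikes: they are no part of the job. What is shaped like the pack but yellow is not meant. What is shaped like the lamp but purple is not meant.

How it is judged:
On the way, in this order (a step that is already met when the one before it is completed fails the run):
1. the pack is fully home in the meter's socket and let go (z of pack in the frame of meter_socket below -0.0175 m and horizontal distance between pack and meter_socket below 0.003 m and angle between pack's own z axis and vertical below 0.06 rad and contact force between the fingers and pack below 0.1 N), for 0.2 s.
2. the lamp, held in the gripper, has its lens flat on the middle of the window, pressed lightly (horizontal distance between lamp_lens and window below 0.005 m and z of lamp_lens in the frame of window between -0.002 and 0.002 m and angle between lamp's own z axis and vertical below 0.12 rad and contact force between lamp and meter above 0.4 N and value of joint window_plate between 0.0005 and 0.0056 m and contact force between the fingers and lamp above 1 N), for 0.3 s.
At the end, for the whole second after the job is handed in: Pack upright in the socket within 3 mm of centre and 2.5 mm of fully home. Lamp held still in the fingers, level within 0.12 rad, lens touching the window within 5 mm of its centre with over 0.4 N; the sprung plate is down by 0.5 to 5.6 mm (stop at 6) (all of step 2 and z of pack in the frame of meter_socket below -0.0175 m and horizontal distance between pack and meter_socket below 0.003 m and angle between pack's own z axis and vertical below 0.06 rad and linear speed of lamp below 0.02 m/s); the arm keeps its last pose, push and grip.
It fails at once if the lamp is pushed hard against the meter (over 15 N) (contact force between lamp and meter above 15 N).
It fails at once if a bystander is moved by more than 15 mm (distance of any of tray, sleeve_box, bur_block from where it was at the start of the episode above 0.015 m).
It also fails if it takes over 58 s, if anything falls off the work surface, if the arm or the gripper's body presses on something with over 40 N, if the wrist force passes 120 N, or if a joint passes its speed limit or range.

## Working session

There is one attempt and no reset: what is moved stays moved. The work goes in short steps, Python scripts to look and compute and a tool call to move; the robot and the scene stay as the last step left them, time stands still between calls to the robot, and variables do not carry over. Pictures are saved under pics/ and viewed, at most 10 in all, crops included, and the job is handed in when it is done.

Besides the shell and the picture viewer there is one more tool, called after "Emit:" as name(argument=value, ...), one argument or row to a line, values as JSON. arm_command: Moves the arm, as the interface text tells. Its arguments: {"type":"object","properties":{"rows":{"type":"array"},"grip_force":{"type":"number"}},"required":["rows"]}

```bash
mkdir -p pics; ls
cat > h.py <<'E'
import numpy as np, cv2
from workcell import env
def pts(name,d,px):
    """depth pixels -> world"""
    i=env.camera_info(name);K=np.array(i["K"]);D=np.array(i["dist_coeffs"]);T=np.array(i["world_from_camera"])
    px=np.array(px,float).reshape(-1,2);n=cv2.undistortPoints(px.reshape(-1,1,2),K,D).reshape(-1,2)
    z=d[px[:,1].astype(int),px[:,0].astype(int)]
    return np.c_[n*z[:,None],z]@T[:3,:3].T+T[:3,3]
def plane(name,px,h):
    i=env.camera_info(name);K=np.array(i["K"]);D=np.array(i["dist_coeffs"]);T=np.array(i["world_from_camera"])
    n=cv2.undistortPoints(np.array(px,float).reshape(-1,1,2),K,D).reshape(-1,2)
    r=np.c_[n,np.ones(len(n))]@T[:3,:3].T;return T[:3,3]+r*((h-T[2,3])/r[:,2])[:,None]
E
python3 - <<'E'
from h import *
for n in ("top","scene"):
    im,d=env.read_camera(n);cv2.imwrite(f"pics/{n}0.png",im);np.save(f"pics/{n}0.npy",d)
    print(n,np.array(env.camera_info(n)["world_from_camera"]).round(3).tolist(),env.camera_info(n)["K"])
s=env.get_state();print(s)
E
```

```text
pics
top [[0.001, -0.99, 0.144, 0.39], [-1.0, -0.0, 0.003, -0.035], [-0.003, -0.144, -0.99, 1.15], [0.0, 0.0, 0.0, 1.0]] [[404.76759875   0.         283.2462225 ]
 [  0.         404.76759875 211.41951063]
 [  0.           0.           1.        ]]
scene [[0.721, 0.404, -0.562, 1.104], [0.692, -0.429, 0.58, -0.604], [-0.006, -0.808, -0.589, 0.671], [0.0, 0.0, 0.0, 1.0]] [[468.60547473   0.         282.68108824]
 [  0.         468.60547473 211.72147984]
 [  0.           0.           1.        ]]
{'time': 0.1, 'qpos': array([ 1.02788837e+00,  2.21176472e-01,  1.52749532e+00,  3.20317641e-05,
        1.39468451e+00, -1.26118705e-01]), 'qd': array([ 9.27422240e-04, -2.79889985e-03, -2.46000042e-03,  7.44256892e-05,
        1.11886395e-04,  1.27467911e-03]), 'joint_torque': array([ 1.66455178e-03, -4.98240817e+01, -3.90548265e+01, -3.08199633e-04,
        5.63779904e-03, -5.90319303e-06]), 'position': array([0.25276127, 0.57106188, 0.25229123]), 'tcp_rot': array([[-9.14391044e-01,  4.04830999e-01, -9.38151385e-04],
       [ 4.04832007e-01,  9.14389859e-01, -1.49376005e-03],
       [ 2.53115741e-04, -1.74567452e-03, -9.99998444e-01]]), 'contact_force': array([ 0.53399264, -0.08027728,  0.39317429]), 'wrist_torque': array([ 0.06481451, -0.00039732, -0.04627272]), 'grasp_force': 0.0, 'finger_gap': 1.0017121585144397}
```

View pics/top0.png

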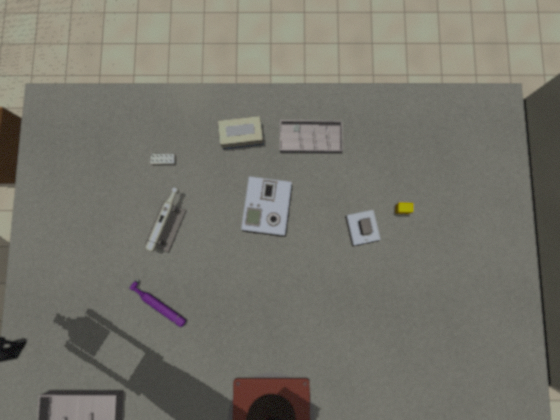

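View pics/scene0.png

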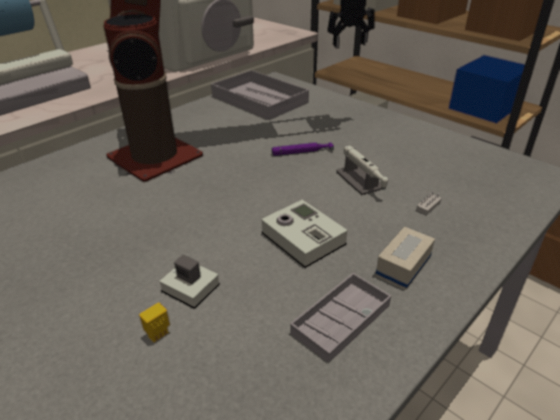

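The top view shows these items:
- Pack: the grey block at (365,226), in the white charger. The look-alike is the yellow block at (405,208).
- Lamp: the white one on its rest at (163,220). The look-alike is the purple lamp at (158,304).
- Meter at (267,206), with its window at (273,218) and socket at (269,189).
- Bystanders: tray (310,137), sleeve box (240,131) and bur block (163,159).

I choose the grey pack and the white lamp.

Run:
```python
from h import *
im=cv2.imread("pics/top0.png");d=np.load("pics/top0.npy")
for n,p,h in (("pack",(366,225),.072),("window",(273,218.5),.05),("socket",(269,189),.042),("lampbody",(163,222),.071),("lamp tail",(151,245),.071),("lamp head",(175,191),.066)):
    print(n,plane("top",[p],h).round(3),pts("top",d,[p]).round(3))
# meter, charger rects
hsv=cv2.cvtColor(im,cv2.COLOR_BGR2HSV)
m=((hsv[...,2]>150)&(hsv[...,1]<45)).astype(np.uint8)
m[:100]=0
m=cv2.morphologyEx(m,cv2.MORPH_CLOSE,np.ones((5,5)))
for c in cv2.findContours(m,0,2)[0]:
    if cv2.contourArea(c)>150:
        r=cv2.minAreaRect(c);b=cv2.boxPoints(r);print(np.round(r[0]),np.round(r[1]),plane("top",b,.042)[:,:2].round(3).tolist())
s=env.get_state();T=np.eye(4);T[:3,:3]=s["tcp_rot"];T[:3,3]=s["position"]
print((np.linalg.inv(T)@np.array(env.camera_info("wrist")["world_from_camera"])).round(3).tolist(),env.camera_info("wrist")["K"],env.camera_info("wrist")["dist_coeffs"])
cv2.imwrite("pics/crop1.png",cv2.resize(im[140:320,120:430],None,fx=2.5,fy=2.5,interpolation=2))
```

```text
pack [[ 0.51  -0.253  0.072]] [[ 0.51  -0.254  0.072]]
window [[ 0.53  -0.004  0.05 ]] [[ 0.531 -0.004  0.046]]
socket [[0.614 0.008 0.042]] [[0.618 0.009 0.022]]
lampbody [[0.518 0.291 0.071]] [[0.518 0.292 0.069]]
lamp tail [[0.456 0.321 0.071]] [[0.456 0.321 0.07 ]]
lamp head [[0.604 0.264 0.066]] [[0.604 0.264 0.064]]
[554. 404.] [ 9. 30.] [[0.01, -0.72], [0.084, -0.726], [0.084, -0.75], [0.01, -0.743]]
[363. 227.] [30. 26.] [[0.54, -0.209], [0.556, -0.279], [0.477, -0.295], [0.461, -0.225]]
[  6. 213.] [13. 51.] [[0.474, 0.747], [0.617, 0.762], [0.617, 0.725], [0.474, 0.711]]
[266. 205.] [42. 53.] [[0.503, 0.083], [0.651, 0.066], [0.635, -0.051], [0.488, -0.032]]
[290. 137.] [16. 22.] [[0.732, -0.028], [0.797, -0.028], [0.797, -0.074], [0.732, -0.073]]
[239. 130.] [22. 41.] [[0.812, 0.155], [0.826, 0.04], [0.762, 0.032], [0.748, 0.146]]
[ 11. 107.] [14. 22.] [[0.877, 0.788], [0.876, 0.724], [0.834, 0.72], [0.834, 0.784]]
[[0.0, -0.958, -0.286, 0.073], [1.0, 0.0, -0.0, 0.0], [0.0, -0.286, 0.958, -0.119], [0.0, 0.0, 0.0, 1.0]] [[349.23915175   0.         276.13424025]
 [  0.         349.23915175 212.40093184]
 [  0.           0.           1.        ]] [-0.06831672  0.          0.          0.          0.        ]
```

View pics/crop1.png

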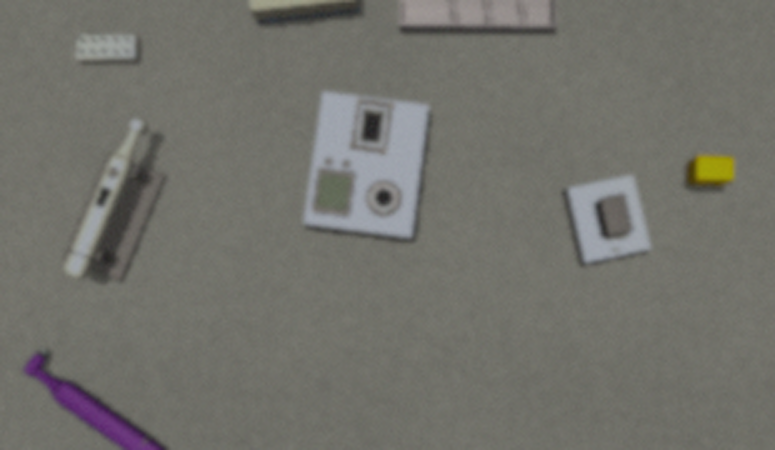

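The crop confirms the choice: grey pack in the charger at (614,215) and white lamp at (105,200). The yellow and purple ones are the decoys. Next I take close wrist views of each.

```bash
cat >> h.py <<'E'
def go(p,yaw,s=None):
    """shift in tool axes (mm) and twist from s (pose) to world p with tool y axis at world angle pi/2+yaw"""
    s=s or env.get_state();R=np.array(s["tcp_rot"]);dp=R.T@(np.array(p)-s["position"])*1000
    a=np.arctan2(R[1,1],R[0,1]);t=-((np.pi/2+yaw-a+np.pi/2)%np.pi-np.pi/2)
    print("shift",dp.round(1),"twist",t.round(4),"pos",np.round(s["position"],4),"gap",round(s["finger_gap"],3),"t",s["time"]); return dp,t
E
python3 - <<'E'
from h import *
go([.49,.30,.25],-.367)
E
```

```text
shift [-326.7 -151.8    2.5] twist -0.0498 pos [0.2528 0.5711 0.2523] gap 1.002 t 0.1
```

Emit:
arm_command(
  rows=[
    [[-327,-152,0,-0.05,1],[-327,-152,0,-0.05,1],[-327,-152,0,-0.05,1],[-327,-152,0,-0.05,1],[-327,-152,0,-0.05,1],[-327,-152,0,-0.05,1],[-327,-152,0,-0.05,1],[-327,-152,0,-0.05,1],[-327,-152,0,-0.05,1]],
  ],
)

```text
time: 1.23
position: [0.4895, 0.3012, 0.2531]
tcp_rot: [[-0.934, 0.357, -0.001], [0.357, 0.934, 0.0], [0.001, -0.0, -1.0]]
contact_force: [-0.6, 0.9, -0.3]
finger_gap: 0.996
grasp_force: 0.0
```

Run:
```python
from h import *
s=env.get_state();T=np.array(env.camera_info("wrist")["world_from_camera"])
im,d=env.read_camera("wrist");cv2.imwrite("pics/wl.png",im);np.savez("pics/wl.npz",d=d,T=T)
go([.565,.015,.25],-.115,s)
```

```text
shift [-172.7 -240.4    3. ] twist -0.2501 pos [0.4895 0.3012 0.2531] gap 0.996 t 1.225
```

View pics/wl.png

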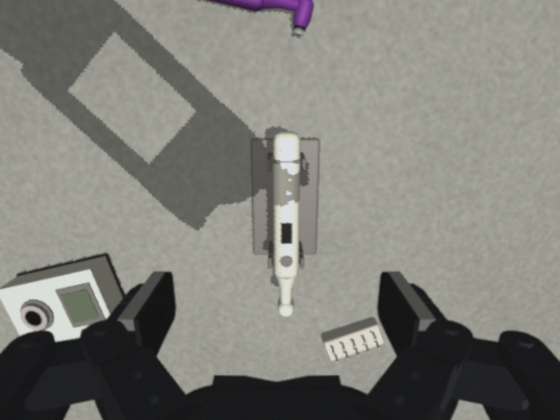

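The white lamp runs from its tail at (287,133) to its head at (286,310), nearly parallel to the tool. The bur block is at (355,340). Next is the meter.

Emit:
arm_command(
  rows=[
    [[-185,-240,0,-0.25,1],[-185,-240,0,-0.25,1],[-185,-240,0,-0.25,1],[-185,-240,0,-0.25,1],[-185,-240,0,-0.25,1],[-185,-240,0,-0.25,1],[-185,-240,0,-0.25,1],[-185,-240,0,-0.25,1]],
  ],
)

```text
time: 2.28
position: [0.5768, 0.0116, 0.2533]
tcp_rot: [[-0.993, 0.114, -0.0], [0.114, 0.993, 0.0], [0.0, 0.0, -1.0]]
contact_force: [-0.0, -0.1, -1.0]
finger_gap: 0.995
grasp_force: 0.0
```

Run:
```python
from h import *
s=env.get_state();T=np.array(env.camera_info("wrist")["world_from_camera"])
im,d=env.read_camera("wrist");cv2.imwrite("pics/wm.png",im);np.savez("pics/wm.npz",d=d,T=T)
go([.52,-.255,.25],.2,s)
```

```text
shift [  26.  -271.4    3.2] twist -0.3143 pos [0.5768 0.0116 0.2533] gap 0.995 t 2.275
```

View pics/wm.png

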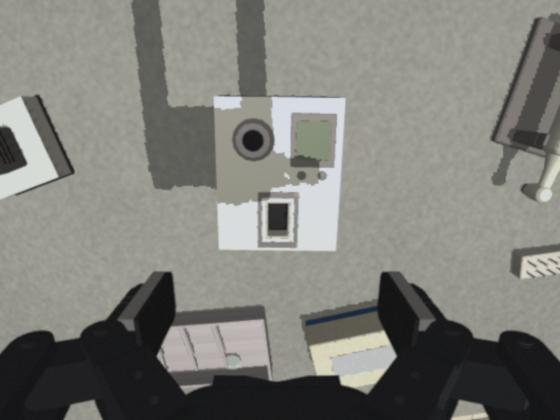

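The meter top's corners are near (215,97), (345,98), (337,250) and (219,250). The window glass is at (253,140) and the socket at (278,217). Next is the charger.

Emit:
arm_command(
  rows=[
    [[26,-271,0,-0.314,1],[26,-271,0,-0.314,1],[26,-271,0,-0.314,1],[26,-271,0,-0.314,1],[26,-271,0,-0.314,1],[26,-271,0,-0.314,1],[26,-271,0,-0.314,1],[26,-271,0,-0.314,1]],
  ],
)

```text
time: 3.32
position: [0.5203, -0.2547, 0.2533]
tcp_rot: [[-0.98, -0.198, 0.0], [-0.198, 0.98, 0.0], [-0.0, 0.0, -1.0]]
contact_force: [-1.1, 0.2, -0.6]
finger_gap: 1.003
grasp_force: 0.0
```

```bash
cat >> h.py <<'E'
I=env.camera_info("wrist");K=np.array(I["K"]);D=np.array(I["dist_coeffs"])
def und(px): return cv2.undistortPoints(np.array(px,float).reshape(-1,1,2),K,D).reshape(-1,2)
def wplane(T,px,h):
    r=np.c_[und(px),np.ones(len(px))]@T[:3,:3].T;return T[:3,3]+r*((h-T[2,3])/r[:,2])[:,None]
def cloud(T,d):
    v,u=np.mgrid[:d.shape[0],:d.shape[1]];px=np.c_[u.ravel(),v.ravel()]
    z=d.ravel();return (np.c_[und(px)*z[:,None],z]@T[:3,:3].T+T[:3,3]).reshape(*d.shape,3)
def band(T,d,lo,hi,box,sh=None):
    """biggest blob of pixels with world height in [lo,hi] inside image box; rect fit of its points put on plane"""
    P=cloud(T,d);m=((P[...,2]>lo)&(P[...,2]<hi)).astype(np.uint8);x0,y0,x1,y1=box
    k=np.zeros_like(m);k[y0:y1,x0:x1]=m[y0:y1,x0:x1]
    c=max(cv2.findContours(k,0,1)[0],key=cv2.contourArea);return c.reshape(-1,2),P,k
def rect(xy):
    r=cv2.minAreaRect((xy[:,:2]*1000).astype(np.float32));b=cv2.boxPoints(r);return r,b
E
python3 - <<'E'
from h import *
s=env.get_state();T=np.array(env.camera_info("wrist")["world_from_camera"])
im,d=env.read_camera("wrist");cv2.imwrite("pics/wp.png",im);np.savez("pics/wp.npz",d=d,T=T)
for n,lo,hi,h,box in (("wp",.06,.085,.072,(100,50,450,300)),("wp",.02,.04,.030,(100,50,450,300)),("wm",.032,.049,.042,(150,50,400,260)),("wl",.055,.09,.071,(230,100,340,330)),("wl",.005,.015,.01,(230,100,340,330))):
    z=np.load(f"pics/{n}.npz");c,P,k=band(z["T"],z["d"],lo,hi,box)
    w=wplane(z["T"],c,h);r,b=rect(w);print(n,h,"c",np.round(r[0],1),"size",np.round(r[1],1),"ang",round(r[2],1),"zmed",np.median(P[k>0][:,2]).round(4),cv2.boundingRect(c))
E
```

```text
wp 0.072 c [ 507.  -254.8] size [42.  27.6] ang 10.8 zmed 0.0695 (263, 156, 33, 48)
wp 0.03 c [ 507.7 -254.5] size [84.1 75. ] ang 11.4 zmed 0.0284 (240, 129, 78, 85)
wm 0.042 c [567.7  14.9] size [119.6 149.5] ang 82.9 zmed 0.0406 (214, 96, 132, 155)
wl 0.071 c [524.5 297.9] size [ 23.4 178. ] ang 69.5 zmed 0.0684 (273, 131, 28, 185)
wl 0.01 c [502.5 280.3] size [ 23. 128.] ang 68.9 zmed 0.0083 (251, 138, 23, 117)
```

View pics/wp.png

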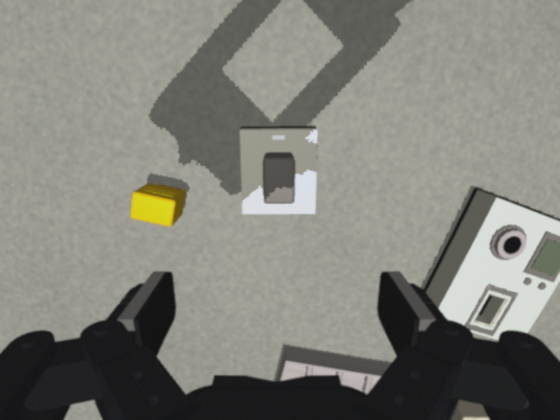

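The grey pack is at (279,178) in the charger, with the yellow decoy at (158,205). The measured sizes match those given: pack 42x28, charger 84x75, meter 150x120.

Run:
```python
from h import *
go([.5073,-.2547,.062],.193)
```

```text
shift [ 12.6   2.7 191.4] twist 0.0064 pos [ 0.5202 -0.2549  0.2534] gap 1.003 t 3.375
```

Emit:
arm_command(
  rows=[
    [[12.6,2.6,60,0.006,1],[12.6,2.6,120,0.006,1],[12.6,2.6,160,0.006,1],[12.6,2.6,180,0.006,1],[12.6,2.6,191,0.006,1],[12.6,2.6,191,0.006,1],[12.6,2.6,191,0.006,1],[12.6,2.6,191,0.006,0],[12.6,2.6,191,0.006,0],[12.6,2.6,191,0.006,0],[12.6,2.6,191,0.006,0],[12.6,2.6,191,0.006,0]],
  ],
  grip_force=50,
)

```text
time: 4.88
position: [0.5071, -0.2565, 0.0627]
tcp_rot: [[-0.982, -0.19, 0.0], [-0.19, 0.982, -0.0], [-0.0, -0.0, -1.0]]
contact_force: [-1.4, -0.0, 2.8]
finger_gap: 0.319
grasp_force: 49.7
```

Emit:
arm_command(
  rows=[
    [[0,0,0,0,0],[0,0,0,0,0],[0,0,0,0,0],[0,0,0,0,0]],
  ],
)

```text
time: 5.38
position: [0.5071, -0.2564, 0.0627]
tcp_rot: [[-0.982, -0.19, 0.0], [-0.19, 0.982, -0.0], [-0.0, -0.0, -1.0]]
contact_force: [-0.8, 0.2, 4.4]
finger_gap: 0.322
grasp_force: 49.9
```

Emit:
arm_command(
  rows=[
    [[0,0,-10,0,0],[0,0,-25,0,0],[0,0,-50,0,0],[0,0,-90,0,0],[0,0,-110,0,0],[0,0,-110,0,0]],
  ],
)

```text
time: 6.12
position: [0.5079, -0.257, 0.1744]
tcp_rot: [[-0.982, -0.19, 0.004], [-0.19, 0.982, -0.002], [-0.003, -0.003, -1.0]]
contact_force: [0.2, 1.3, -1.4]
finger_gap: 0.315
grasp_force: 49.4
```

Run:
```python
from h import *
s=env.get_state();print(s["position"],s["contact_force"],s["grasp_force"],s["finger_gap"])
T=np.array(env.camera_info("wrist")["world_from_camera"]);im,d=env.read_camera("wrist");cv2.imwrite("pics/wp2.png",im);np.savez("pics/wp2.npz",d=d,T=T)
# socket and window from wm
z=np.load("pics/wm.npz");T=z["T"];P=cloud(T,z["d"])
c=np.array([567.7,14.9]);a=-.124;R=np.array([[np.cos(a),-np.sin(a)],[np.sin(a),np.cos(a)]])
def loc(w): return (w[:,:2]*1000-c)@R
# hole: depth below 38mm in neighbourhood
m=(P[...,2]<.036).astype(np.uint8);k=np.zeros_like(m);k[190:245,255:305]=m[190:245,255:305]
cc=max(cv2.findContours(k,0,1)[0],key=cv2.contourArea).reshape(-1,2);w=loc(wplane(T,cc,.042));print("hole",w.min(0),w.max(0))
m=(P[...,2]>.0455).astype(np.uint8);k=np.zeros_like(m);k[100:180,215:290]=m[100:180,215:290]
cc=max(cv2.findContours(k,0,1)[0],key=cv2.contourArea).reshape(-1,2);w=loc(wplane(T,cc,.05));print("plate",w.min(0),w.max(0),(w.min(0)+w.max(0))/2)
g=cv2.cvtColor(cv2.imread("pics/wm.png"),6)
k=np.zeros_like(m);k[120:160,230:275]=(g[120:160,230:275]<45)
cc=max(cv2.findContours(k,0,1)[0],key=cv2.contourArea).reshape(-1,2);w=loc(wplane(T,cc,.05));print("glass",w.min(0),w.max(0),(w.min(0)+w.max(0))/2)
```

```text
[ 0.50793138 -0.25703469  0.17444104] [ 0.19418498  1.32496723 -1.41689462] 49.35337543487549 0.31541140051320177
hole [25.07221993 -9.74649594] [58.60713799 10.33808157]
plate [-52.10403117 -38.97939001] [-20.62962165  -8.85041809] [-36.36682641 -23.91490405]
glass [-44.17106497 -32.55525274] [-27.04488142 -15.23586968] [-35.6079732  -23.89556121]
```

View pics/wp2.png

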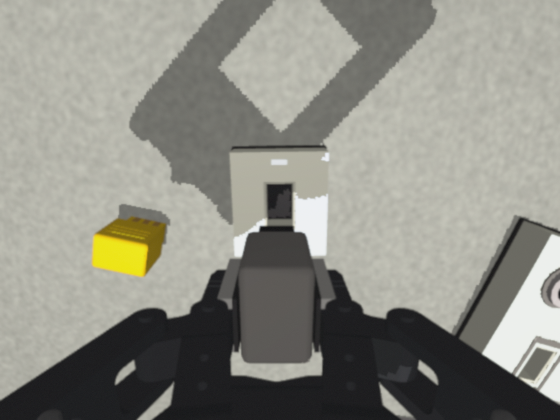

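The pack is held straight in the fingers: block face at (277,300), plug edge at (277,230). The empty well is at (280,202). Next I carry it over the meter.

Run:
```python
from h import *
go([.6097,.0091,.16],-.124)
```

```text
shift [-151.3  241.2   12.4] twist 0.3152 pos [ 0.5069 -0.2564  0.1725] gap 0.319 t 6.175
```

Emit:
arm_command(
  rows=[
    [[-25,40,0,0.05,0],[-50,80,0,0.1,0],[-80,127,0,0.17,0],[-105,167,0,0.22,0],[-126,201,3,0.265,0],[-141,225,6,0.3,0],[-151.3,241.2,12,0.315,0],[-151.3,241.2,12,0.315,0],[-151.3,241.2,12,0.315,0],[-151.3,241.2,12,0.315,0]],
  ],
)

```text
time: 7.42
position: [0.6092, 0.0083, 0.1601]
tcp_rot: [[-0.992, 0.124, -0.0], [0.124, 0.992, -0.0], [0.0, -0.0, -1.0]]
contact_force: [-0.1, 0.4, -0.3]
finger_gap: 0.321
grasp_force: 49.5
```

Run:
```python
from h import *
go([.6097,.0091,.10],-.124)
s=env.get_state();print(s["tcp_rot"].round(3).tolist(),s["contact_force"])
```

```text
shift [-0.4  0.8 60.1] twist -0.0007 pos [0.6092 0.0083 0.1601] gap 0.321 t 7.425
[[-0.992, 0.124, -0.0], [0.124, 0.992, -0.0], [0.0, -0.0, -1.0]] [-0.14249136  0.35722451 -0.26650627]
```

Emit:
arm_command(
  rows=[
    [[-0.4,0.8,25,0,0],[-0.4,0.8,50,0,0],[-0.4,0.8,60,0,0],[-0.4,0.8,60,0,0],[-0.4,0.8,60,0,0]],
  ],
)

```text
time: 8.05
position: [0.6109, 0.0097, 0.1016]
tcp_rot: [[-0.992, 0.124, 0.002], [0.124, 0.992, -0.0], [-0.002, -0.0, -1.0]]
contact_force: [0.9, 0.3, -0.2]
finger_gap: 0.316
grasp_force: 49.5
```

Run:
```python
from h import *
go([.6097,.0091,.0747],-.124)
T=np.array(env.camera_info("wrist")["world_from_camera"]);im,d=env.read_camera("wrist")
P=cloud(T,d)
cv2.imwrite("pics/ins.png",cv2.resize(im[100:380,140:420],None,fx=2,fy=2,interpolation=2))
```

```text
shift [ 1.2 -0.7 26.9] twist -0.0 pos [0.6109 0.0097 0.1016] gap 0.316 t 8.05
```

View pics/ins.png

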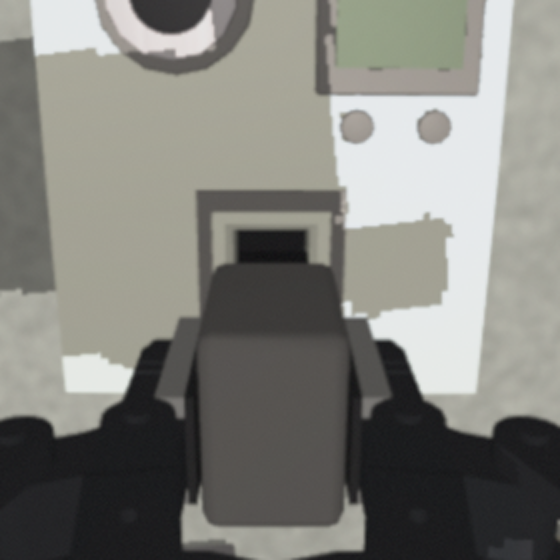

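The plug is centred left to right over the black hole: hole centre x≈271, pack ≈274 in the crop. I lower it in small steps and watch the force.

Emit:
arm_command(
  rows=[
    [[0.6,-0.3,4,0,0],[0.6,-0.3,7,0,0],[0.6,-0.3,10,0,0],[0.6,-0.3,12,0,0],[0.6,-0.3,12,0,0]],
  ],
)

```text
time: 8.72
position: [0.6092, 0.0098, 0.0879]
tcp_rot: [[-0.992, 0.123, -0.001], [0.123, 0.992, 0.0], [0.001, -0.0, -1.0]]
contact_force: [-1.0, 0.2, -0.9]
finger_gap: 0.316
grasp_force: 49.5
```

Inserted 7 mm with no force, so I continue.

Emit:
arm_command(
  rows=[
    [[0,0,4,0,0],[0,0,8,0,0],[0,0,10,0,0],[0,0,12,0,0],[0,0,13,0,0],[0,0,13.5,0,0],[0,0,13.5,0,0]],
  ],
)

```text
time: 9.6
position: [0.6094, 0.0098, 0.0748]
tcp_rot: [[-0.992, 0.123, 0.0], [0.123, 0.992, -0.0], [-0.0, -0.0, -1.0]]
contact_force: [0.6, -0.1, -0.4]
finger_gap: 0.319
grasp_force: 49.5
```

Emit:
arm_command(
  rows=[
    [[0,0,0.5,0,0],[0,0,1,0,0],[0,0,1.5,0,0],[0,0,1.5,0,0]],
  ],
)

```text
time: 10.1
position: [0.6096, 0.0097, 0.0747]
tcp_rot: [[-0.992, 0.123, 0.0], [0.123, 0.992, -0.0], [-0.0, -0.0, -1.0]]
contact_force: [-5.1, 1.5, 8.8]
finger_gap: 0.321
grasp_force: 50.8
```

Seated: 8.8 N of contact at the expected height of 0.0747. I release it and lift.

Emit:
arm_command(
  rows=[
    [[0,0,0,0,0.7],[0,0,0,0,0.7],[0,0,0,0,0.7],[0,0,-1,0,0.7],[0,0,-30,0,1],[0,0,-80,0,1],[0,0,-135,0,1],[0,0,-176,0,1],[0,0,-176,0,1],[0,0,-176,0,1]],
  ],
)

```text
time: 11.35
position: [0.609, 0.0098, 0.2486]
tcp_rot: [[-0.992, 0.123, -0.001], [0.123, 0.992, 0.0], [0.001, -0.0, -1.0]]
contact_force: [-0.5, -0.2, 0.0]
finger_gap: 1.004
grasp_force: 0.0
```

Run:
```python
from h import *
s=env.get_state();T=np.array(env.camera_info("wrist")["world_from_camera"])
im,d=env.read_camera("wrist");cv2.imwrite("pics/wm2.png",im);np.savez("pics/wm2.npz",d=d,T=T)
for lo,hi,h,box in ((.072,.1,.084,(150,50,400,330)),(.032,.049,.042,(150,50,400,300))):
    c,P,k=band(T,d,lo,hi,box);r,b=rect(wplane(T,c,h));print(h,np.round(r[0],1),np.round(r[1],1),round(r[2],1),np.median(P[k>0][:,2]))
m=np.zeros(d.shape,np.uint8);m[80:300,150:400]=(abs(P[80:300,150:400,2]-.0487)<.0022)
# lamp: slice handle points by height from wl, fit line
z=np.load("pics/wl.npz");c,P,k=band(z["T"],z["d"],.063,.09,(230,100,340,330))
w=wplane(z["T"],c,.071)[:,:2]*1000
vx,vy,x0,y0=cv2.fitLine(w.astype(np.float32),2,0,.01,.01).ravel();u=np.array([vx,vy]);u*=np.sign(u[0]);t=(w-[x0,y0])@u;n=(w-[x0,y0])@[-u[1],u[0]]
tail=t.min();print("ext",t.max()-tail)
hs=(t>tail+8)&(t<tail+125)
print("yaw0",np.arctan2(u[1],u[0]))
ts=t[hs];ns=n[hs];up=np.polyfit(ts[ns>0],ns[ns>0],1);lo=np.polyfit(ts[ns<0],ns[ns<0],1);print("edges",up,lo)
yaw=np.arctan2(u[1],u[0])+(up[0]+lo[0])/2
o=np.array([x0,y0])+u*(tail+85)+np.array([-u[1],u[0]])*(np.polyval(up,tail+85)+np.polyval(lo,tail+85))/2
print("lamp yaw",yaw,"origin",o,"tail",np.array([x0,y0])+u*tail)
go([o[0]/1000,o[1]/1000,.25],yaw,s)
```

```text
0.084 [609.6  10.2] [27.9 42.4] 82.9 0.08209871660191703
0.042 [567.5  14.8] [119.9 149.3] 82.8 0.04060172294143172
ext 157.97654019750507
yaw0 -0.3594371
edges [-1.10103641e-03  1.09708083e+01] [-9.46914182e-04 -1.10367943e+01]
lamp yaw -0.3604610833369266 origin [521.52636544 298.90042659] tail [441.97380854 328.84023674]
shift [122.5 276.1  -1.3] twist 0.2367 pos [0.609  0.0098 0.2486] gap 1.004 t 11.35
```

The pack sits home at (609.6,10.2), with its top at about 84 mm. Next is the lamp, with one more look centred nearer its head.

Run:
```python
from h import *
go([.568,.281,.25],-.36)
```

```text
shift [ 73.7 264.1  -2.2] twist 0.2361 pos [0.6085 0.0098 0.2476] gap 1.0 t 11.4
```

Emit:
arm_command(
  rows=[
    [[74,264,-2,0.236,1],[74,264,-2,0.236,1],[74,264,-2,0.236,1],[74,264,-2,0.236,1],[74,264,-2,0.236,1],[74,264,-2,0.236,1],[74,264,-2,0.236,1],[74,264,-2,0.236,1]],
  ],
)

```text
time: 12.4
position: [0.5688, 0.2794, 0.2506]
tcp_rot: [[-0.935, 0.354, -0.001], [0.354, 0.935, -0.001], [0.001, -0.001, -1.0]]
contact_force: [0.1, -0.2, 0.8]
finger_gap: 1.005
grasp_force: 0.0
```

Run:
```python
from h import *
s=env.get_state();T=np.array(env.camera_info("wrist")["world_from_camera"])
im,d=env.read_camera("wrist");cv2.imwrite("pics/wl2.png",im);np.savez("pics/wl2.npz",d=d,T=T)
c,P,k=band(T,d,.045,.09,(200,10,360,330));print(cv2.boundingRect(c))
w=wplane(T,c,.071)[:,:2]*1000
vx,vy,x0,y0=cv2.fitLine(w.astype(np.float32),2,0,.01,.01).ravel();u=np.array([vx,vy]);u*=np.sign(u[0])
def L(w):return (w-[x0,y0])@u,(w-[x0,y0])@np.array([-u[1],u[0]])
t,n=L(w);hs=(t>t.min()+15)&(t<t.min()+120)&(abs(n)<14)
up=np.polyfit(t[hs&(n>0)],n[hs&(n>0)],1);lo=np.polyfit(t[hs&(n<0)],n[hs&(n<0)],1);print("edges",up,lo)
yaw=np.arctan2(u[1],u[0])+(up[0]+lo[0])/2
# profile via the cloud: length-wise z and width
t2,n2=L(P[k>0][:,:2]*1000);zz=P[k>0][:,2]*1000
for a in range(int(t2.min()),int(t2.max())+1,6):
    q=(t2>=a)&(t2<a+6);print(a,n2[q].min().round(1),n2[q].max().round(1),np.median(zz[q]).round(1),zz[q].max().round(1))
e=np.array([-u[1],u[0]])
print("yaw",yaw,"tail t",t2.min(),"head t",t2.max(), "orgn",np.array([x0,y0]),u)
go(s["position"],yaw,s)
```

```text
(264, 30, 35, 214)
edges [1.15657029e-03 9.84849918e+00] [ 4.22577394e-03 -1.30028887e+01]
-83 -13.4 9.3 67.8 70.8
-77 -13.4 9.4 68.6 71.4
-71 -13.5 9.4 68.6 71.1
-65 -18.9 14.1 68.7 71.4
-59 -19.9 15.0 68.3 71.2
-53 -19.9 15.2 68.1 71.6
-47 -13.7 8.8 68.6 71.2
-41 -13.7 8.9 68.5 71.1
-35 -13.8 9.8 68.7 70.9
-29 -13.8 9.9 68.8 71.0
-23 -13.0 10.0 68.8 71.2
-17 -13.0 10.0 68.5 71.3
-11 -13.1 10.1 68.4 71.2
-5 -13.1 10.2 68.7 72.0
1 -13.1 10.3 68.8 71.9
7 -13.2 10.4 68.7 71.8
13 -13.2 10.4 68.8 71.9
19 -13.3 9.5 68.7 71.2
25 -13.3 9.7 68.9 71.5
31 -13.4 9.7 69.4 72.2
37 -19.5 16.0 67.9 72.3
43 -19.3 15.7 68.0 71.3
49 -18.3 15.8 67.9 70.6
55 -10.9 8.4 64.5 67.1
61 -9.1 6.6 63.2 65.8
67 -8.2 4.8 61.9 63.4
73 -7.3 3.9 61.4 63.8
79 -7.3 4.0 61.4 63.7
85 -9.3 6.1 62.3 65.2
91 -9.4 7.0 63.5 66.1
97 -7.3 4.0 63.0 65.0
yaw -0.3597277774901429 tail t -83.5687778246104 head t 100.94673814122302 orgn [521.43134 300.91574] [ 0.93504196 -0.35453707]
shift [0. 0. 0.] twist -0.0019 pos [0.5688 0.2794 0.2506] gap 1.005 t 12.4
```

View pics/wl2.png

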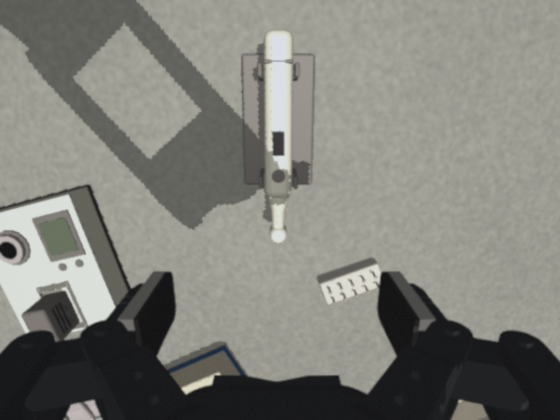

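The white lamp's head is at (278,236), its tail at (278,32), and the saddle ears are at the expected places. The lamp origin is about (521.1, 299.2) mm with yaw −0.36.

Run:
```python
from h import *
go([.5211,.2990,.061],-.360)
```

```text
shift [ 51.5   1.4 189.9] twist -0.0017 pos [0.5689 0.2795 0.2509] gap 0.996 t 12.45
```

Emit:
arm_command(
  rows=[
    [[51.5,1.4,20,-0.002,1],[51.5,1.4,70,-0.002,1],[51.5,1.4,120,-0.002,1],[51.5,1.4,150,-0.002,1],[51.5,1.4,175,-0.002,1],[51.5,1.4,189,-0.002,1],[51.5,1.4,189,-0.002,1],[51.5,1.4,189,-0.002,1]],
  ],
)

```text
time: 13.45
position: [0.5219, 0.3005, 0.0636]
tcp_rot: [[-0.937, 0.351, 0.002], [0.351, 0.937, 0.001], [-0.002, 0.001, -1.0]]
contact_force: [0.1, -1.2, 0.4]
finger_gap: 1.001
grasp_force: 0.0
```

Run:
```python
from h import *
go([.5211,.2990,.061],-.360);print(env.get_state()["contact_force"])
```

```text
shift [ 0.2 -1.7  2.6] twist 0.0019 pos [0.5219 0.3005 0.0636] gap 1.001 t 13.45
[ 0.14811084 -1.19890516  0.37560751]
```

Emit:
arm_command(
  rows=[
    [[0,-1,1.5,0,1],[0,-1,1.5,0,1],[0,-1,1.5,0,0],[0,-1,1.5,0,0],[0,-1,1.5,0,0],[0,-1,1.5,0,0],[0,-1,1.5,0,0],[0,-1,1.5,0,0],[0,-1,1.5,0,0],[0,-1,1.5,0,0]],
  ],
  grip_force=90,
)

```text
time: 14.7
position: [0.5207, 0.2995, 0.061]
tcp_rot: [[-0.937, 0.35, 0.0], [0.35, 0.937, 0.0], [-0.0, 0.0, -1.0]]
contact_force: [0.8, 1.1, 2.2]
finger_gap: 0.265
grasp_force: 88.4
```

Emit:
arm_command(
  rows=[
    [[0,0,-8,0,0],[0,0,-20,0,0],[0,0,-45,0,0],[0,0,-80,0,0],[0,0,-110,0,0],[0,0,-110,0,0],[0,0,-110,0,0]],
  ],
)

```text
time: 15.58
position: [0.5198, 0.2991, 0.1697]
tcp_rot: [[-0.937, 0.35, -0.001], [0.35, 0.937, -0.001], [0.001, -0.001, -1.0]]
contact_force: [-0.1, -0.3, -1.8]
finger_gap: 0.267
grasp_force: 88.2
```

Run:
```python
from h import *
c=np.array([.5676,.01485]);a=-.124;R=np.array([[np.cos(a),-np.sin(a)],[np.sin(a),np.cos(a)]])
w=c+R@[-.036,-.024];print("window",w)
# lens in tool-yaw frame: lamp origin vs TCP at grasp
tc=np.array([.5207,.2995]);lo=np.array([.5211,.2992]);yl=-.360;yt=-.3576
rt=lambda b:np.array([[np.cos(b),-np.sin(b)],[np.sin(b),np.cos(b)]])
lens=lo+rt(yl)@[.0922,0];off=rt(yt).T@(lens-tc);print("lens off",off)
p=w-rt(a)@off;print("tcp",p)
go([*p,.171],a);s=env.get_state();print(s["contact_force"],s["tcp_rot"][:,2])
```

```text
window [ 0.52890803 -0.00451316]
lens off [ 0.09267944 -0.00036229]
tcp [0.43698501 0.00730918]
shift [ -24.6 -302.3   -1. ] twist -0.2338 pos [0.5198 0.2991 0.1697] gap 0.267 t 15.575
[-0.1276483  -0.30870368 -1.83893797] [-1.32681172e-03 -5.69976882e-04 -9.99998957e-01]
```

Emit:
arm_command(
  rows=[
    [[-3,-40,0,-0.03,0],[-7,-85,0,-0.07,0],[-11,-135,0,-0.11,0],[-15,-185,0,-0.145,0],[-19,-230,0,-0.18,0],[-22,-270,0,-0.21,0],[-24.6,-295,0,-0.23,0],[-24.6,-302,0,-0.234,0],[-24.6,-302,0,-0.234,0],[-24.6,-302,0,-0.234,0],[-24.6,-302,0,-0.234,0]],
  ],
)

```text
time: 16.95
position: [0.4379, 0.0087, 0.1706]
tcp_rot: [[-0.992, 0.122, -0.0], [0.122, 0.992, 0.0], [0.0, 0.0, -1.0]]
contact_force: [0.0, 0.9, -1.9]
finger_gap: 0.269
grasp_force: 88.5
```

Run:
```python
from h import *
go([.4370,.0073,.090],-.124)
im,d=env.read_camera("scene");np.save("pics/sc1.npy",d)
cv2.imwrite("pics/sc1.png",cv2.resize(im[110:290,160:400],None,fx=3,fy=3,interpolation=2))
```

```text
shift [ 0.7 -1.5 80.6] twist 0.0014 pos [0.4379 0.0087 0.1706] gap 0.269 t 16.95
```

View pics/sc1.png

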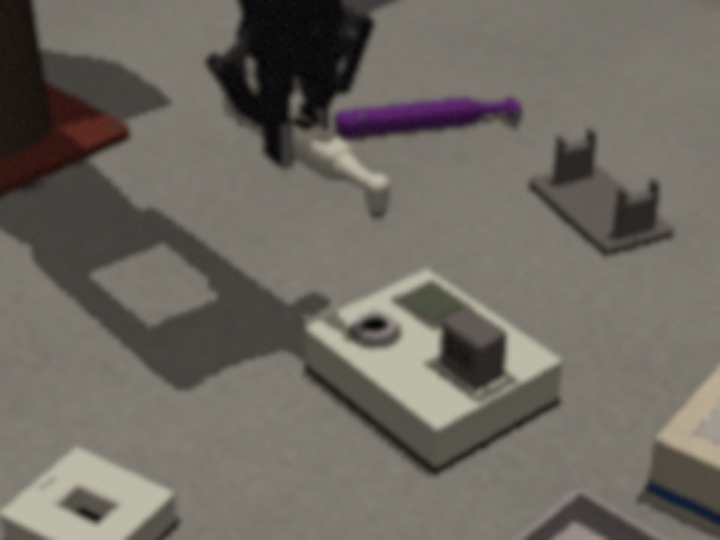

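The lamp is held level, with its head at (376,190) right above the window at (374,328), and the pack is home. I descend to about 12 mm above the window and check the head position numerically.

Emit:
arm_command(
  rows=[
    [[0.7,-1.5,25,0.001,0],[0.7,-1.5,50,0.001,0],[0.7,-1.5,70,0.001,0],[0.7,-1.5,80,0.001,0],[0.7,-1.5,80,0.001,0],[0.7,-1.5,80,0.001,0]],
  ],
)

```text
time: 17.75
position: [0.4377, 0.0065, 0.0917]
tcp_rot: [[-0.992, 0.124, 0.001], [0.124, 0.992, -0.0], [-0.001, -0.0, -1.0]]
contact_force: [0.3, -0.5, -2.9]
finger_gap: 0.268
grasp_force: 88.5
```

Run:
```python
from h import *
go([.4370,.0073,.078],-.124)
c=np.array([.5676,.01485]);a=-.124;R=np.array([[np.cos(a),-np.sin(a)],[np.sin(a),np.cos(a)]])
for n in ("top","scene"):
    im,d=env.read_camera(n);v,u=np.mgrid[:420,:560]
    P=pts(n,d,np.c_[u.ravel(),v.ravel()]);L=(P[:,:2]-c)@R*1000;z=P[:,2]*1000
    q=(z>83)&(z<102)&(abs(L[:,1]+24)<20)&(L[:,0]>-50)&(L[:,0]<-10)
    print(n,q.sum(),L[q].min(0),L[q].max(0),np.median(L[q],0),np.percentile(z[q],[10,50,90]))
    q=(z>75)&(abs(L[:,1]+24)<20)&(L[:,0]>-50)&(L[:,0]<-10)
    print(q.sum(),L[q].min(0),L[q].max(0),np.median(L[q],0))
    m=(z>35)&(z<49)&(abs(L[:,0])<90)&(abs(L[:,1])<75);r,b=rect(P[m]);print("meter",r, "pack",end=" ")
    m=(z>78)&(abs(L[:,0]-43)<30)&(abs(L[:,1])<25);print(rect(P[m])[0],"exp",c+R@[.043,0])
```

```text
shift [ 0.8  0.7 13.7] twist -0.0007 pos [0.4377 0.0065 0.0917] gap 0.268 t 17.75
top 47 [-49.76886705 -32.37988949] [-27.87061413 -16.47446592] [-36.98108456 -24.98377403] [92.51099765 94.98262903 99.11054383]
47 [-49.76886705 -32.37988949] [-27.87061413 -16.47446592] [-36.98108456 -24.98377403]
meter ((582.5221557617188, 12.976951599121094), (120.57334899902344, 122.90658569335938), 82.23511505126953) pack ((611.4298706054688, 9.65594482421875), (28.020044326782227, 42.46626281738281), 82.459716796875) exp [0.61026984 0.00953165]
scene 76 [-49.95157615 -33.64216519] [-23.99271964 -17.59963971] [-32.56119608 -28.26963602] [85.48131463 92.95098977 96.46586265]
94 [-49.95157615 -33.64216519] [-23.99271964 -17.59963971] [-31.95611161 -28.72724798]
meter ((568.4276123046875, 14.361480712890625), (123.888427734375, 154.1024932861328), 83.14293670654297) pack ((612.8438110351562, 7.938587188720703), (28.87359046936035, 41.63344192504883), 81.27610778808594) exp [0.61026984 0.00953165]
```

Emit:
arm_command(
  rows=[
    [[0.4,0.4,6,0,0],[0.4,0.4,10,0,0],[0.4,0.4,11,0,0],[0.4,0.4,11,0,0],[0.4,0.4,11,0,0]],
  ],
)

```text
time: 18.48
position: [0.4366, 0.0069, 0.0799]
tcp_rot: [[-0.992, 0.124, 0.0], [0.124, 0.992, -0.0], [-0.0, -0.0, -1.0]]
contact_force: [0.2, 0.4, -1.4]
finger_gap: 0.267
grasp_force: 88.5
```

Emit:
arm_command(
  rows=[
    [[0,0,1,0,0],[0,0,2,0,0],[0,0,2,0,0],[0,0,2,0,0]],
  ],
)

```text
time: 18.98
position: [0.4366, 0.007, 0.0778]
tcp_rot: [[-0.992, 0.124, 0.0], [0.124, 0.992, -0.0], [-0.0, -0.0, -1.0]]
contact_force: [-0.4, 1.1, -1.3]
finger_gap: 0.265
grasp_force: 88.5
```

Emit:
arm_command(
  rows=[
    [[0,0,1,0,0],[0,0,1.5,0,0],[0,0,1.5,0,0],[0,0,1.5,0,0]],
  ],
)

```text
time: 19.48
position: [0.4367, 0.0069, 0.0764]
tcp_rot: [[-0.992, 0.124, 0.0], [0.124, 0.992, -0.0], [-0.0, 0.0, -1.0]]
contact_force: [-0.5, 0.4, 0.1]
finger_gap: 0.27
grasp_force: 88.6
```

Emit:
arm_command(
  rows=[
    [[0,0,0.8,0,0],[0,0,1.4,0,0],[0,0,1.4,0,0],[0,0,1.4,0,0],[0,0,1.4,0,0]],
  ],
)

```text
time: 20.1
position: [0.4367, 0.0069, 0.075]
tcp_rot: [[-0.992, 0.124, 0.0], [0.124, 0.992, -0.0], [-0.0, -0.0, -1.0]]
contact_force: [-0.4, 0.1, 0.2]
finger_gap: 0.267
grasp_force: 88.6
```

Run:
```python
from h import *
a=-.124;c=np.array([.5676,.01485]);R=np.array([[np.cos(a),-np.sin(a)],[np.sin(a),np.cos(a)]])
z0=np.load("pics/top0.npy")
F=[];Z=[];W=[]
for i in range(6):
    im,d=env.read_camera("top" if i%2 else "wrist");s=env.get_state();F.append(s["contact_force"]);Z.append(s["position"]);W.append(s["wrist_torque"])
    if i%2==0: continue
    v,u=np.mgrid[:420,:560];P=pts("top",d,np.c_[u.ravel(),v.ravel()]);L=(P[:,:2]-c)@R*1000;z=P[:,2]*1000
    q=(z>68)&(abs(L[:,1]+24)<15)&(L[:,0]>-50)&(L[:,0]<-15);print("head",L[q].max(0),L[q].min(0),"z at head",np.median(z[q&(L[:,0]>-41)]))
    h=(abs(L[:,1]+24)<9)&(z>70)&(z<95);
    ch=h&(L[:,0]<-76)&(L[:,0]>-100);print("handle front z",np.median(z[ch]))
print(np.mean(F,0),np.mean(Z,0),np.mean(W,0))
```

```text
head [-27.72796744 -15.83022985] [-49.60794473 -32.14103081] z at head 80.38602774537485
handle front z nan
head [-27.72089257 -15.60532141] [-49.64985679 -32.21037814] z at head 79.27270643328143
handle front z nan
head [-27.98032017 -15.85530261] [-49.67720112 -32.01125349] z at head 78.7687760336817
handle front z nan
[ 0.31954422 -0.01602045  0.50843734] [0.43665875 0.00693582 0.07495498] [-0.01426114 -0.19635545 -0.00307242]
  return _methods._mean(a, axis=axis, dtype=dtype,
  ret = ret.dtype.type(ret / rcount)
```

Force is up about 2.2 N from the free-hanging baseline, and the wrist torque of 0.196 N·m implies 2.1 N at the lens. That puts the plate about half way down. The head centre is at (−36.3, −24) mm in the meter frame, so I hand in.

```bash
python3 -c "
from workcell import env
print(env.job_done())"
```

```text
the job is handed in; nothing more can be done
None
```

I handed the job in at about 20 s, with no verdict returned: the pack is home in the meter and released, and the gripper is holding the lamp with its lens centred on the window, pressing with about 2 N (plate roughly half way down).

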